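# Clamp a clementine in the trigger fruit clamp

### The job

Take the clementine from the worktop, lower it gently into the deep white well of the fruit clamp and let go of it, standing on the well's floor. Then pump the red trigger (squeeze, release, squeeze again), leaving the jaw itself alone, until the padded jaw has the fruit against the far wall of the well, and stop squeezing when the white band of the pressure gauge behind the pad has gone into the jaw and the edge lies in the green band, well before the red: firm, but not crushed. Finish while still holding the trigger squeezed just so, because the pressure is lost when it is let go, and leave the other things on the worktop as they are.

Things in the scene. Friction and masses are not known exactly. Their poses are not given: they have to be found in the camera images.
- clementine: Loose orange clementine, round and slightly flattened: 58 mm across at mid height, 50 mm high, about 90 g (varies), a small green stalk button on top. It stands on a flat underside 22 mm across; origin at the centre of the underside, z up. The widest part is 25 mm above the origin; it may be gripped across the sides in any direction.
- fruit_clamp: Fruit clamp fixed to the worktop. Origin: underside of the base plate, on the clamp's axis; +y is the jaw's direction of advance (robot's left at yaw 0), x across, z up. All y, z given for its parts are mm in this frame. Base plate 128 wide, y -112 to 160, 8 thick. Dark housing 40 wide, y -108 to -14, top at z 62; from it rise the fixed grip and, behind it, the red trigger.
- anvil: Black rubber facing, 80 wide, 44 high, on the far wall of the well; its face is at y 143 in the clamp's frame. Origin: the clamp's origin.
- well_floor (a point): Point on the floor of the white open-topped well, on the axis, at y 100, z 8. Well inside: x -55 to 55, y 32 to 150, rim at z 68, walls 6 thick; the wall at y 26 to 32 has a 52 wide slot, open upward, for the jaw. A fruit put down with its centre over this point or up to 10 mm off stands clear of anvil and jaw.
- jaw (a joint): Advance of push bar and jaw in m: starts at 0 to 0.012, limit 0.065. A pawl on the trigger engages the bar's saw teeth (6 mm pitch) on the forward stroke, after up to 7 mm of idle motion, and slips back over them on the return. A brake holds the bar against 3 N only.
- trigger (a joint): Travel of the red trigger in m, 0 released, 0.018 fully squeezed (along +y, towards the fixed grip). It springs back by itself: 2.4 N released, 5.1 N squeezed, plus the brake's 3 N and the pad's pressure when the bar is driven. While the pawl drives, the bar moves as far as the trigger: a full pump advances the jaw by 11 to 18 mm.
- gauge (a joint): How far the sprung pad has sunk into the jaw, in m: 0 free, 0.020 bottomed. Pressure = 1 N + 0.8 N per mm. The stem between dark sleeve and pad has a white band (first 5 mm), a green (5 to 11 mm) and a red one (beyond); sinking swallows them in this order: right is 0.005 to 0.011. Trigger released, the bar gives way until about 0.0025 or less remains.
- push_bar: The steel bar (14 wide, 10 high, z 34, y -121 to -9) with the dark jaw sleeve of 24 mm diameter (y -9 to 17) at its front, in the clamp's frame at joint jaw 0; it is not to be pushed by hand. Origin: the clamp's origin moved along y by the jaw's advance.
- pad: Dark pad on the front of the gauge stem, 38 wide, 36 high, z 16 to 52, 8 thick. Origin: the clamp's origin moved along y by jaw minus gauge.
- pad_face (a point): Centre of the pad's front face: y 45 plus jaw minus gauge, z 34 in the clamp's frame.
- trigger_paddle: The red upright trigger itself, 28 wide, 10 thick, z 62 to 136. Origin: the clamp's origin moved along y by the trigger's travel.
- trigger_back (a point): Point on the trigger's back face, on the clamp's axis, 108 mm above the worktop, 28 mm below the trigger's top: y -69 plus travel in the clamp's frame. Push here in the clamp's +y direction.
- tin: Bystander: tin 76 mm across, 58 mm high, origin at the centre of its underside.
- ramekin: Bystander: upturned beige ramekin 94 mm across, 55 mm high, origin at the centre of its underside.
- spice_jar: Bystander: spice jar with a dark cap, 41 mm across, 105 mm high, origin at the centre of its underside.
- grip_top (a point): Top centre of the fixed dark upright grip in front of the trigger: 32 wide, y -37 to -25, up to z 140. Over grip and trigger 44 mm when released, 26 when squeezed. Fingers pointing down may straddle both along y; the grip does not give, so leave the front finger room to close (20 mm), or move the hand along. Pushing the trigger's back with one finger also works.
Mind the look-alikes: they are no part of the job. Of the things shaped like the clementine, the orange one is meant.

How it is judged:
By the outcome, as a careful person would: the job done as asked, in the order asked, and still so for the second after the job is handed in, while the arm keeps its last pose, push and grip.
It also fails if it takes over 72 s, if anything falls off the work surface, if the arm or the gripper's body presses on something with over 40 N, if the wrist force passes 120 N, or if a joint passes its speed limit or range.

### The arm

A 7-joint arm with a two-finger parallel gripper is mounted at the origin on a cart in front of the work surface, level with it; the furniture and walls round the work are solid. World frame = base frame: x ahead of the robot, y to its left, z up, the work surface at z = 0. Lengths are in m, angles in rad, forces in N, time in s.
With the tool pointing down it reaches from about 0.35 to 0.9 m from the base axis. Payload 8.1 kg.
Tool frame: the origin (TCP) lies on the front face of the gripper's body, between the roots of the fingers; the fingertips stand 66 mm ahead of it and the grasp point (between the pads) lies 47 mm ahead of it (arm.finger_overhang is the distance from the TCP to the fingertips, in m); z points along the fingers, y is the line along which they close (so a half turn about z gives the same grasp; the last joint's range is limited). The gripper opens to 92 mm and grips with 3 to 60 N. Pads are 19 mm wide; open, the fingers measure 130 mm over their backs; the gripper's body (75 mm by 190 mm) begins 47 mm behind the grasp point.
Start: joints at [-1.402, 0.434, 0.025, 1.573, -0.012, 1.134, -0.075], TCP at [0.168, 0.602, 0.292] pointing down, gripper open.
Joint ranges: [-2.62, 2.62], [-0.44, 2.09], [-1.27, 1.32], [0.08, 2.57], [-1.32, 4.46], [0.12, 2], [-2.74, 2.74]. Speed limits (rad/s): [2.22, 2.22, 3.01, 3.01, 3.14, 3.14, 3.14].

### API

Orientations are given as a rotation vector (axis times angle).
In Python, from cell import readout, cams, workorder, spotter, arm gives the robot as it stands.
- The arm moves only by the shell command python3 -m creep 'ROWS' [FORCE]. ROWS is 1 to 10 rows, one to a line, with the numbers parted by commas; each row has 5 numbers: dx, dy, dz in a scale on which 1.0 is 0.2 m, then a turn about the tool's z in fractions of the full range, 1 being 2 pi rad, then the opening from 0.0 (shut) to 1.0 (fully open); each row shifts and turns the commanded pose from where the row before left it, along the tool's axes as they then stand; what a row does not reach is not made up. A row lasts 1/10 s, in which the tool goes at most 0.05 m and 0.15 rad, less where a joint would pass 70% of its speed; a pose out of reach is approached as far as the arm can. The fingers move at their own pace and stop on an object; FORCE is the grip in N (left out, the last holds). Time passes only in rows, so rows that do not move let the fingers close. It prints the time, the measured TCP pose, the force, the opening and the grip force at its end. Input that does not fit is refused with a message, and nothing moves.
- readout.observe(): the state, without advancing time (a new reading comes with each control period).
- cams.get_image(name): name is "side" or "top"; returns a dict with "image" (480x640x3 uint8, blue, green, red), "fx", "fy", "cx", "cy" (pixels), "cam_to_world" (4x4, takes a point from camera to world coordinates). Camera axes: x right, y down, z forward; pixel columns grow to the right and rows downward; lengths in m; the calibration is good to about 2 mm. A picture is of the moment at which its call begins. There is no depth.
- workorder.sign_off(): hands the job in; it is judged then, once.
Trained networks look in a picture, given as the dict that the camera call returned (one of the last four; its "shot" number tells which), for a name from the list of things; names that differ only in an ending like _2 or _b are one class to them, and where a whole thing is asked for, a point or a joint stands for the part that bears it (a point fixed in the world has none). Each returns a list of dicts, best first, with "score" (0 to 1); they miss things now and then, are a little off and sometimes report something else, mostly with a low value. They report only what shows in the picture. A call takes as long as a camera call. They do not tell look-alikes from the thing itself.
- spotter.boxes_of(picture, name): "centre" ([x, y, z] in m, in the coordinates of the camera as it stood for that picture, good to about 4 mm: the middle of the surface that is visible of it).
The state is a dict: "clock": time; "joints": joint angles; "dq": joint speeds; "joint_efforts": joint torques, N m; "position": TCP position; "ee_rot": TCP orientation; "force": force on the tool from outside, world axes, zero at the start; "ft_torque": the same for the moment, N m; "width": opening from 0.0 (shut) to 1.0 (fully open); "gripper_force": force on a finger pad.
Only numpy, scipy, OpenCV 4.12 (cv2) and the standard library are available. Lean on these libraries where they do the work, as an engineer would, in place of code of your own. Each camera call takes 0.05 s, during which the arm holds its last target. There are 200 camera calls.

## Working session

There is one attempt and no reset: what is moved stays moved. The work goes in short steps, Python scripts to look and compute and a shell command to move; the robot and the scene stay as the last step left them, time stands still between calls to the robot, and variables do not carry over. Pictures are saved under pics/ and viewed, at most 10 in all, crops included, and the job is handed in when it is done.

```bash
mkdir -p pics
cat > h.py <<'E'
import numpy as np, cv2
from cell import readout, cams, workorder, spotter, arm
from scipy.spatial.transform import Rotation as R
def toW(pic,c):
    return (np.array(pic["cam_to_world"])@np.r_[c,1])[:3]
def find(pic,names,n=3):
    for nm in names:
        for d in spotter.boxes_of(pic,nm)[:n]:
            print(nm,round(d["score"],2),toW(pic,d["centre"]).round(4))
def ray(pic,u,v,z):
    M=np.array(pic["cam_to_world"]); d=M[:3,:3]@np.array([(u-pic["cx"])/pic["fx"],(v-pic["cy"])/pic["fy"],1]); o=M[:3,3]
    return o+d*(z-o[2])/d[2]
def proj(pic,p):
    M=np.linalg.inv(np.array(pic["cam_to_world"])); c=M[:3,:3]@np.array(p)+M[:3,3]
    return np.array([pic["fx"]*c[0]/c[2]+pic["cx"],pic["fy"]*c[1]/c[2]+pic["cy"]])
E
python3 - <<'E'
from h import *
for n in ["top","side"]:
    p=cams.get_image(n); cv2.imwrite(f"pics/{n}0.png",p["image"]); print(n,np.array(p["cam_to_world"]).round(3).tolist(),p["fx"])
    find(p,["clementine","fruit_clamp","anvil","pad","trigger_paddle","push_bar","tin","ramekin","spice_jar"])
s=readout.observe(); print(s["position"],R.from_rotvec(s["ee_rot"]).as_matrix().round(3),s["width"])
E
```

```text
top [[0.019, -0.989, 0.148, 0.394], [-1.0, -0.017, 0.012, -0.023], [-0.009, -0.149, -0.989, 1.238], [0.0, 0.0, 0.0, 1.0]] 466.85014991659
clementine 0.58 [0.4256 0.3213 0.0417]
fruit_clamp 0.7 [ 0.5027 -0.0314  0.0078]
anvil 0.55 [0.5202 0.0863 0.0547]
pad 0.29 [ 0.4951 -0.038   0.0459]
trigger_paddle 0.49 [ 0.4795 -0.1113  0.1349]
push_bar 0.61 [ 0.4941 -0.0408  0.045 ]
tin 0.77 [0.6422 0.2729 0.06  ]
ramekin 0.79 [ 0.4473 -0.3512  0.0519]
side [[-0.999, -0.018, 0.047, 0.503], [-0.048, 0.607, -0.793, 0.783], [-0.014, -0.795, -0.607, 0.727], [0.0, 0.0, 0.0, 1.0]] 449.9757523881361
clementine 0.83 [0.5356 0.2721 0.0421]
clementine 0.71 [0.4302 0.337  0.0366]
clementine 0.27 [ 0.5007 -0.0106  0.0424]
fruit_clamp 0.76 [ 0.503  -0.0071  0.0369]
anvil 0.54 [ 0.4987 -0.0083  0.0353]
pad 0.55 [ 0.5046 -0.0074  0.0394]
trigger_paddle 0.5 [ 0.4785 -0.1178  0.1297]
trigger_paddle 0.31 [ 0.4978 -0.0083  0.0363]
push_bar 0.57 [ 0.4986 -0.0109  0.039 ]
tin 0.8 [0.6303 0.2833 0.0533]
tin 0.71 [0.5326 0.2714 0.0427]
ramekin 0.56 [ 0.4485 -0.3312  0.0475]
spice_jar 0.92 [ 0.6417 -0.3258  0.0652]
spice_jar 0.29 [ 0.4523 -0.3328  0.0467]
[0.16782457 0.60205886 0.29222994] [[-0.963  0.269  0.   ]
 [ 0.269  0.963  0.   ]
 [-0.     0.    -1.   ]] 0.9998142040347744
```

View pics/top0.png

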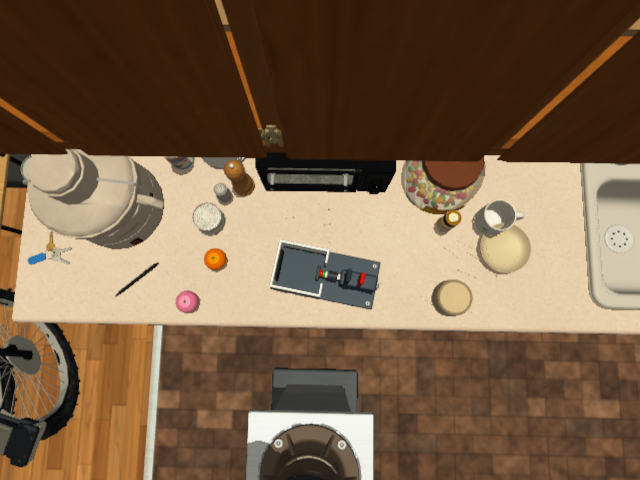

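View pics/side0.png

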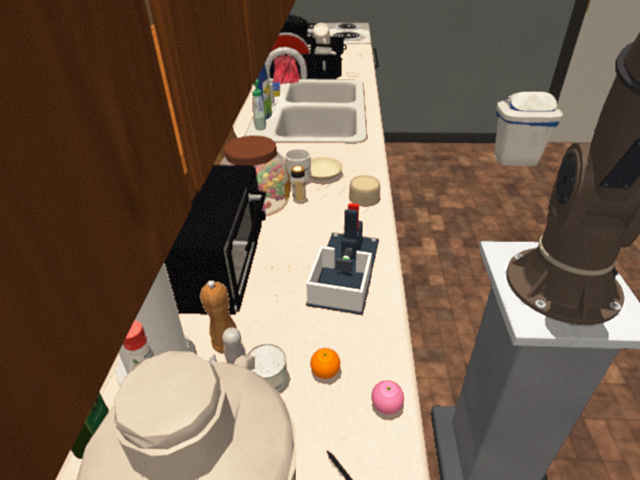

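The orange clementine is at top (215,259) and side (325,363), and the pink look-alike at top (187,301). The clamp's well is at top (300,268) with the red trigger at (362,280), slightly yawed. Next I measure these precisely.

Run:
```python
from h import *
from scipy.optimize import least_squares
P={}
for n in ["top","side"]:
    p=cams.get_image(n);P[n]=p; hsv=cv2.cvtColor(p["image"],cv2.COLOR_BGR2HSV)
    m=cv2.inRange(hsv,(5,200,120),(20,255,255))
    box={"top":(195,240,240,280),"side":(300,340,350,390)}[n]
    k=np.zeros_like(m);k[box[1]:box[3],box[0]:box[2]]=1;m=m*k
    M=cv2.moments(m,True); u,v=M["m10"]/M["m00"],M["m01"]/M["m00"]
    print(n,"orange",u,v,M["m00"],ray(p,u,v,.025).round(4))
    if n=="top":
        w=cv2.inRange(hsv,(0,0,170),(180,25,255)); k=np.zeros_like(w);k[235:305,262:332]=1
        c=max(cv2.findContours(w*k,cv2.RETR_EXTERNAL,cv2.CHAIN_APPROX_NONE)[0],key=cv2.contourArea)
        # rim contour to world at z=.068
        pts=np.array([ray(p,*q[0],.068)[:2] for q in c]); r=cv2.minAreaRect((pts*1000).astype(np.float32)); print("well rim",r, len(c))
    red=cv2.inRange(hsv,(0,180,80),(4,255,255)); k=np.zeros_like(red);
    b={"top":(350,265,375,295),"side":(340,200,365,225)}[n];k[b[1]:b[3],b[0]:b[2]]=1
    ys,xs=np.nonzero(red*k); print("red",xs.mean() if len(xs) else 0,ys.mean() if len(ys) else 0,len(xs),ray(p,xs.mean(),ys.mean(),.136).round(4) if len(xs) else 0)
cv2.imwrite("pics/ct.png",cv2.resize(P["top"]["image"][232:314,262:388],None,fx=6,fy=6,interpolation=cv2.INTER_CUBIC))
```

```text
top orange 214.95953757225433 258.82369942196533 346.0 [0.535  0.2569 0.025 ]
well rim ((511.2686462402344, 33.0582275390625), (128.44593811035156, 120.67865753173828), 79.34706115722656) 233
red 361.135593220339 278.5593220338983 59 [ 0.4815 -0.1168  0.136 ]
side orange 324.8497723823976 363.13353566009107 659.0 [0.5363 0.2588 0.025 ]
red 353.46153846153845 206.46153846153845 52 [ 0.4839 -0.1048  0.136 ]
```

View pics/ct.png

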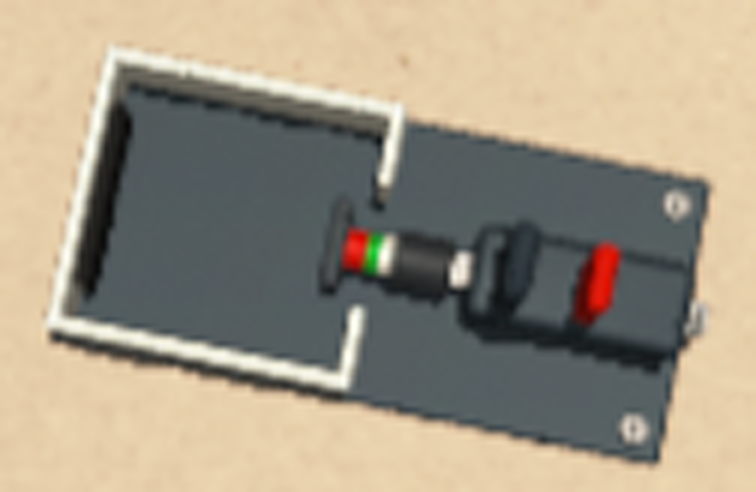

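The crop shows the well rim corners, base plate corners, red trigger and the gauge bands (white, green, red) clearly. I fit the clamp pose from those corners.

Run:
```python
from h import *
from scipy.optimize import least_squares
p=cams.get_image("top")
uv=np.array([(110,45),(50,330),(345,385),(402,103),(710,183),(657,462)])/6-.5+.5/6+np.array([262,232])
X=np.array([(61,156,68),(-61,156,68),(-61,26,68),(61,26,68),(64,-112,8),(-64,-112,8)])/1000
def T(q,X):
    c,s=np.cos(q[2]),np.sin(q[2]); return np.c_[q[0]+c*X[:,0]-s*X[:,1],q[1]+s*X[:,0]+c*X[:,1],X[:,2]]
f=lambda q:(np.array([proj(p,x) for x in T(q,X)])-uv).ravel()
r=least_squares(f,[.49,-.06,-.17]);print(r.x,r.fun.round(2))
q=r.x
pts=np.array([(0,100,8),(0,-69,108),(0,-79,95),(0,45,34),(0,-64,136)])/1000
print(T(q,pts).round(4)); print([proj(p,x).round(1).tolist() for x in T(q,pts)])
np.save("clamp.npy",q)
s=readout.observe(); Rm=R.from_rotvec(s["ee_rot"]).as_matrix()
print("to fruit, tool axes",Rm.T@(np.array([.5355,.258,.15])-s["position"]))
```

```text
[ 0.49563768 -0.05614647 -0.18232438] [-0.81 -0.18 -1.11 -0.55  0.61  0.7   0.7   0.21  0.32 -0.79  0.3   0.53]
[[ 0.5138  0.0422  0.008 ]
 [ 0.4831 -0.124   0.108 ]
 [ 0.4813 -0.1338  0.095 ]
 [ 0.5038 -0.0119  0.034 ]
 [ 0.484  -0.1191  0.136 ]]
[[296.9, 269.0], [363.2, 278.8], [366.7, 280.1], [317.2, 272.3], [362.1, 277.5]]
to fruit, tool axes [-0.44659927 -0.23265983  0.14221822]
```

Units first: shifts go in shares of 0.2 m and turns go in shares of 2 pi rad. So -0.04 m is -0.2, -0.021 m is -0.105.

```bash
python3 -m creep '-0.2,-0.105,0,0,1
-0.2,-0.105,0,0,1
-0.2,-0.105,0,0,1
-0.2,-0.105,0,0,1
-0.2,-0.105,0,0,1
-0.2,-0.105,0,0,1
-0.2,-0.105,0,0,1
-0.2,-0.105,0,0,1
-0.2,-0.105,0,0,1
-0.2,-0.105,0,0,1' 12 && python3 -m creep '-0.2,-0.1,0,0,1
0,0,0.2,0,1
0,0,0.2,0,1
0,0,0,0,1
0,0,0,0,1'
python3 - <<'E'
from h import *
s=readout.observe(); Rm=R.from_rotvec(s["ee_rot"]).as_matrix()
print(Rm.round(3).tolist(),"to go",Rm.T@(np.array([.5355,.258,.074])-s["position"]),s["force"])
p=cams.get_image("side"); hsv=cv2.cvtColor(p["image"],cv2.COLOR_BGR2HSV)
cv2.imwrite("pics/s1.png",cv2.resize(p["image"][230:430,200:460],None,fx=3,fy=3))
E
```

```text
clock: 2.15
position: [0.4979, 0.291, 0.2925]
ee_rot: [0.425, 3.112, 0.001]
force: [0.9, 0.1, -0.1]
width: 1.001
gripper_force: 0.0
clock: 2.65
position: [0.5297, 0.2625, 0.2126]
ee_rot: [-0.425, -3.112, 0.001]
force: [-0.3, 0.3, 0.0]
width: 1.001
gripper_force: 0.0
[[-0.963, 0.268, -0.001], [0.268, 0.963, -0.001], [0.001, -0.001, -1.0]] to go [-0.00685897 -0.00267987  0.13862777] [-0.28499137  0.25850476  0.04860666]
```

View pics/s1.png

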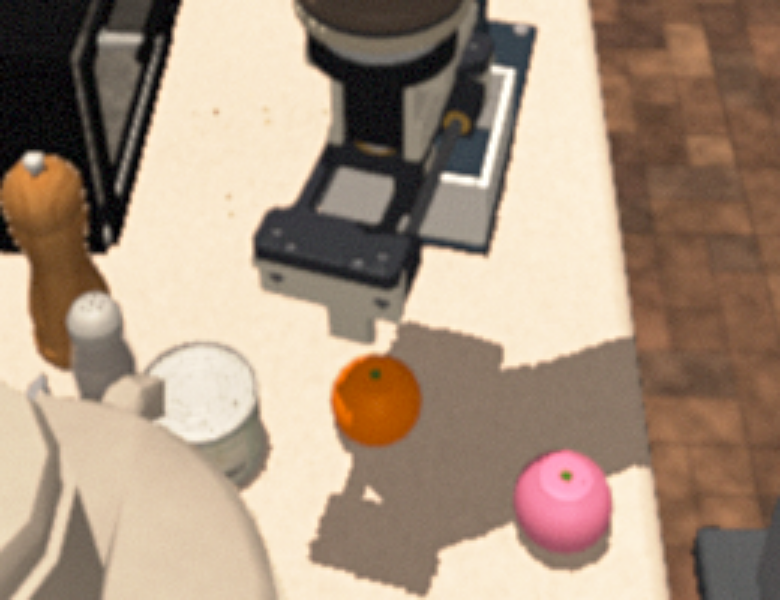

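The gripper is above the orange clementine (crop (376,400)), with the tin and canister clear of it. I descend and grip.

To row units: 0.03 m is 0.15, 0.025 m is 0.125.

```bash
python3 -m creep '-0.035,-0.015,0.15,0,1
0,0,0.15,0,1
0,0,0.15,0,1
0,0,0.125,0,1
0,0,0.105,0,1
0,0,0,0,1
0,0,0,0,0.5
0,0,0,0,0.4
0,0,0,0,0.4
0,0,0,0,0.4' 10 && python3 -m creep '0,0,0,0,0.4
0,0,0,0,0.4
0,0,0,0,0.4'
python3 - <<'E'
from h import *
s=readout.observe(); print(s["position"],s["width"],s["gripper_force"],s["force"])
E
```

```text
clock: 3.7
position: [0.5364, 0.2579, 0.0774]
ee_rot: [0.426, 3.111, 0.002]
force: [-0.9, 0.2, 0.4]
width: 0.702
gripper_force: 0.0
clock: 4.0
position: [0.5362, 0.2578, 0.0769]
ee_rot: [0.426, 3.112, 0.001]
force: [-1.1, -0.4, 6.3]
width: 0.621
gripper_force: 10.0
[0.53618433 0.25783937 0.07687169] 0.6210904446837997 10.000369800254703 [-1.1127482  -0.43134825  6.31637407]
```

To row units: -0.03 m is -0.15, -0.02 m is -0.1, 0.145 rad is 0.0231.

```bash
python3 -m creep '0,0,-0.05,0,0.4
0,0,-0.1,0,0.4
0,0,-0.15,0,0.4
0,0,-0.15,0.0231,0.4
0,0,-0.15,0.0231,0.4
0,0,0,0.0231,0.4
0,0,0,0.0231,0.4
0,0,0,0.0231,0.4
0,0,0,0.0223,0.4
0,0,0,0,0.4'
python3 - <<'E'
from h import *
s=readout.observe(); Rm=R.from_rotvec(s["ee_rot"]).as_matrix()
print(s["position"],Rm.round(3).tolist(),"to go",Rm.T@(np.array([.5138,.0422,.0859])-s["position"]),s["joints"])
E
```

```text
clock: 5.0
position: [0.5355, 0.2577, 0.1965]
ee_rot: [-1.694, -2.646, 0.0]
force: [0.8, -0.2, -1.7]
width: 0.621
gripper_force: 10.0
[0.53550697 0.25768415 0.1964928 ] [[-0.419, 0.908, -0.0], [0.908, 0.419, -0.0], [-0.0, -0.0, -1.0]] to go [-0.18659969 -0.10988427  0.11064076] [-0.82219433  0.49727068  0.40616355  1.78762412 -0.24171541  0.90614301
  0.12209285]
```

To row units: -0.036 m is -0.18, -0.035 m is -0.175.

```bash
python3 -m creep '-0.1,-0.06,0,0,0.4
-0.18,-0.105,0,0,0.4
-0.18,-0.105,0,0,0.4
-0.18,-0.105,0,0,0.4
-0.175,-0.105,0,0,0.4
-0.1175,-0.07,0,0,0.4
0,0,0,0,0.4
0,0,0,0,0.4
0,0,0,0,0.4'
python3 - <<'E'
from h import *
s=readout.observe(); Rm=R.from_rotvec(s["ee_rot"]).as_matrix()
print(s["position"],"to go",Rm.T@(np.array([.5138,.0422,.0859])-s["position"]),s["force"])
p=cams.get_image("side")
cv2.imwrite("pics/s2.png",cv2.resize(p["image"][180:330,250:450],None,fx=4,fy=4,interpolation=cv2.INTER_CUBIC))
E
```

```text
clock: 5.9
position: [0.5146, 0.0433, 0.1963]
ee_rot: [-1.687, -2.65, -0.001]
force: [-0.1, 0.1, -0.6]
width: 0.617
gripper_force: 10.0
[0.51455737 0.04331329 0.19634808] to go [-0.0007533  -0.00120331  0.11044716] [-0.11050918  0.09360445 -0.62231432]
```

View pics/s2.png

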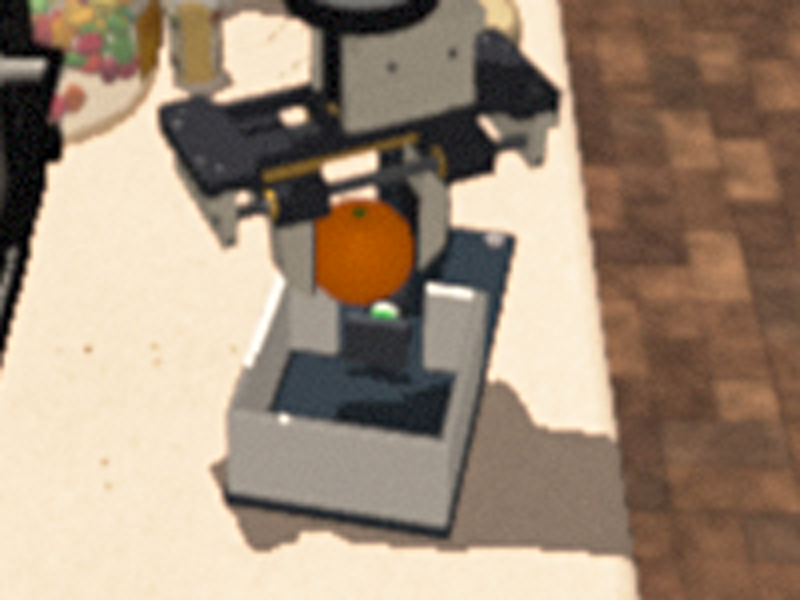

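The fruit (crop (362,250)) hangs over the well and the fingers clear the walls. I lower it.

To row units: 0.02 m is 0.1, 0.015 m is 0.075.

```bash
python3 -m creep '0,-0.005,0.1,0,0.4
0,0,0.1,0,0.4
0,0,0.1,0,0.4
0,0,0.1,0,0.4
0,0,0.075,0,0.4
0,0,0.035,0,0.4
0,0,0.02,0,0.4
0,0,0.01,0,0.4
0,0,0,0,0.4
0,0,0,0,0.4'
python3 - <<'E'
from h import *
s=readout.observe(); Rm=R.from_rotvec(s["ee_rot"]).as_matrix()
print(s["position"],"to go",Rm.T@(np.array([.5138,.0422,.0850])-s["position"]),s["force"])
E
```

```text
clock: 6.95
position: [0.5139, 0.0418, 0.0888]
ee_rot: [1.69, 2.647, 0.001]
force: [-0.1, 0.1, -1.6]
width: 0.621
gripper_force: 10.0
[0.51390996 0.04183394 0.08879118] to go [3.78970610e-04 5.03066032e-05 3.79116903e-03] [-0.07387608  0.14884105 -1.6384337 ]
```

To row units: 0.001 m is 0.005.

```bash
python3 -m creep '0,0,0.005,0,0.4
0,0,0.005,0,0.4
0,0,0.005,0,0.4
0,0,0,0,0.4
0,0,0,0,0.4'
```

```text
clock: 7.45
position: [0.5135, 0.0417, 0.0852]
ee_rot: [-1.691, -2.647, 0.0]
force: [-0.3, 0.0, -0.5]
width: 0.619
gripper_force: 10.0
```

To row units: 0.001 m is 0.005.

```bash
python3 -m creep '0,0,0.005,0,0.4
0,0,0,0,0.4
0,0,0,0,0.4' && python3 -m creep '0,0,0,0,0.65
0,0,0,0,0.67
0,0,0,0,0.69
0,0,0,0,0.71
0,0,0,0,0.72
0,0,0,0,0.72
0,0,0,0,0.72'
```

```text
clock: 7.75
position: [0.5136, 0.0417, 0.0847]
ee_rot: [1.691, 2.647, 0.001]
force: [-1.5, 0.8, 6.0]
width: 0.618
gripper_force: 10.0
clock: 8.45
position: [0.5135, 0.0417, 0.0842]
ee_rot: [-1.691, -2.648, -0.0]
force: [0.5, -0.0, 0.6]
width: 0.721
gripper_force: 0.0
```

To row units: -0.04 m is -0.2, -0.03 m is -0.15, 0.122 rad is 0.0194.

```bash
python3 -m creep '0,0,-0.075,0,0.72
0,0,-0.15,0,0.72
0,0,-0.2,0,0.72
0,0,-0.2,0,0.72
0,0,-0.2,0.0194,0.72
0,0,0,0.0194,0.4
0,0,0,0.0194,0
0,0,0,0.0194,0
0,0,0,0.0194,0
0,0,0,0,0'
python3 - <<'E'
from h import *
q=np.load("clamp.npy"); c,sn=np.cos(q[2]),np.sin(q[2])
t=np.r_[q[0]+sn*.094,q[1]-c*.094,.161]
s=readout.observe(); Rm=R.from_rotvec(s["ee_rot"]).as_matrix()
print(s["position"],"to go",Rm.T@(t-s["position"]),"yaw tool y",np.arctan2(Rm[1,1],Rm[0,1]),q[2])
p=cams.get_image("top"); cv2.imwrite("pics/t3.png",cv2.resize(p["image"][200:340,220:420],None,fx=4,fy=4,interpolation=cv2.INTER_CUBIC))
E
```

```text
clock: 9.45
position: [0.5134, 0.0418, 0.2492]
ee_rot: [2.41, 2.015, -0.0]
force: [0.1, -0.4, 0.4]
width: 0.332
gripper_force: 0.0
[0.51340862 0.041842   0.24919491] to go [-0.19357908 -0.00058298  0.08820965] yaw tool y -0.1777877322934393 -0.1823243815193277
```

View pics/t3.png

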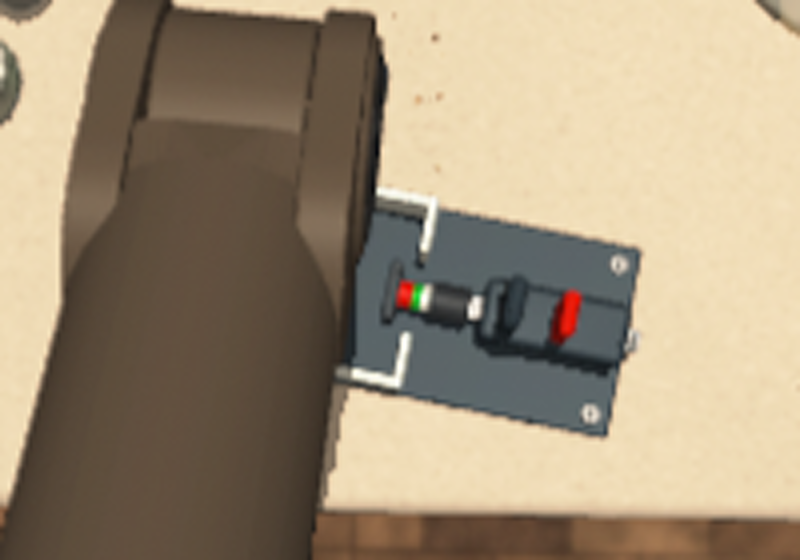

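The jaw, gauge (crop (415,297)) and trigger (crop (567,315)) are visible and the arm covers the fruit. The gauge should stay visible once the hand is behind the trigger.

To row units: -0.04 m is -0.2, -0.034 m is -0.17, 0.005 rad is 0.0008.

```bash
python3 -m creep '-0.15,0,0,0,0
-0.2,0,0,0,0
-0.2,0,0,0,0
-0.2,0,0,0,0
-0.17,0,0,0,0
-0.05,0,0,0.0008,0
0,0,0,0,0
0,0,0.15,0,0
0,0,0.15,0,0
0,0,0.14,0,0' && python3 -m creep '0,0,0,0,0
0,0,0,0,0'
python3 - <<'E'
from h import *
q=np.load("clamp.npy"); c,sn=np.cos(q[2]),np.sin(q[2])
t=np.r_[q[0]+sn*.094,q[1]-c*.094,.161]
s=readout.observe(); Rm=R.from_rotvec(s["ee_rot"]).as_matrix()
print(s["position"],s["force"],"to go",Rm.T@(t-s["position"]),"yaw tool y",np.arctan2(Rm[1,1],Rm[0,1]),q[2])
p=cams.get_image("top"); cv2.imwrite("pics/t4.png",cv2.resize(p["image"][220:320,250:390],None,fx=5.5,fy=5.5,interpolation=cv2.INTER_CUBIC))
E
```

```text
clock: 10.5
position: [0.4801, -0.1472, 0.16]
ee_rot: [-2.408, -2.017, -0.001]
force: [0.2, 0.0, -0.0]
width: 0.004
gripper_force: 0.0
clock: 10.7
position: [0.4798, -0.1483, 0.1614]
ee_rot: [-2.41, -2.014, 0.001]
force: [-0.0, -0.6, 0.8]
width: 0.001
gripper_force: 0.0
[ 0.47979523 -0.14825044  0.16140629] [-0.01293074 -0.59548379  0.78699409] to go [-0.00054623 -0.00112156  0.00040747] yaw tool y -0.17873109839302936 -0.1823243815193277
```

View pics/t4.png

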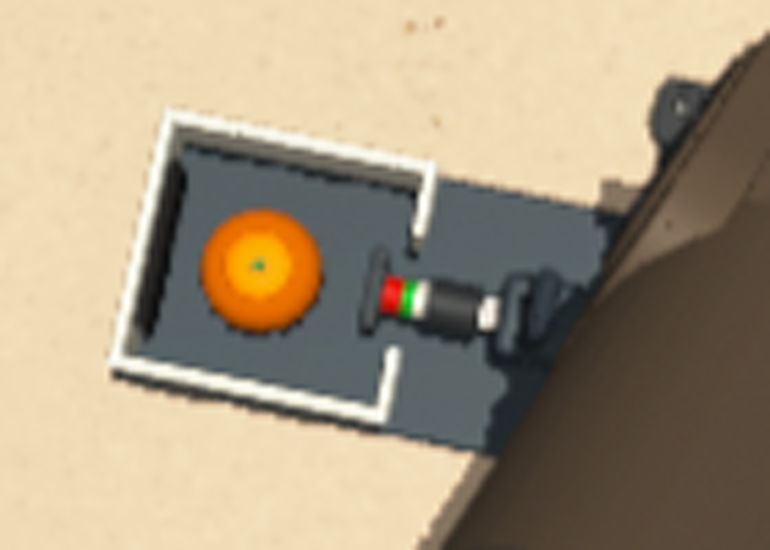

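The fruit stands free in the well (crop (262,268)), and the pad, red/green/white gauge and sleeve are all visible. I start the first squeeze.

```bash
cat >> h.py <<'E'
q=np.load("clamp.npy"); cq,sq=np.cos(q[2]),np.sin(q[2]); ey=np.array([-sq,cq,0]); ex=np.array([cq,sq,0]); O=np.r_[q[:2],0]
def stat():
    s=readout.observe(); d=s["position"]-O
    print("TCP clamp x %.1f y %.1f z %.1f"%(d@ex*1e3,d@ey*1e3,d[2]*1e3),"Fy %.1f"%(s["force"]@ey),"clk %.2f"%s["clock"],s["force"].round(1))
def gauge(z=.040,prt=True):
    p=cams.get_image("top"); hsv=cv2.cvtColor(p["image"],cv2.COLOR_BGR2HSV)
    ys=np.arange(-10,110,.5); out=""
    xs=np.array([[proj(p,O+ey*y/1e3+ex*x/1e3+[0,0,z]) for x in (-3,-1,1,3)] for y in ys]).astype(np.float32)
    im=cv2.remap(p["image"],xs[...,0],xs[...,1],cv2.INTER_LINEAR).mean(1)
    h=cv2.cvtColor(im[None].astype(np.uint8),cv2.COLOR_BGR2HSV)[0].astype(int)
    for H,S,V in h:
        out+= "o" if 6<=H<=22 and S>150 and V>110 else "R" if S>130 and (H<6 or H>170) and V>90 else "G" if 40<H<90 and S>90 and V>70 else "w" if S<70 and V>130 else "." if V<70 else "-"
    import itertools; y=0; r=[]
    for k,g in itertools.groupby(out):
        n=len(list(g)); r.append(f"{k}[{ys[y]:.1f}..{ys[y+n-1]:.1f}]"); y+=n
    print(" ".join(r)); return p
E
python3 -m creep '0.06,0.005,0,0,0
0.01,0,0,0,0
0,0,0,0,0
0,0,0,0,0' >/dev/null
python3 - <<'E'
from h import *
stat(); gauge()
E
python3 -m creep '0.01,0,0,0,0
0,0,0,0,0
0,0,0,0,0' >/dev/null; python3 -c "from h import *;stat()"
python3 -m creep '0.01,0,0,0,0
0,0,0,0,0
0,0,0,0,0' >/dev/null; python3 -c "from h import *;stat()"
python3 -m creep '0.01,0,0,0,0
0,0,0,0,0
0,0,0,0,0' >/dev/null; python3 -c "from h import *;stat();gauge()"
```

```text
TCP clamp x 2.2 y -80.2 z 161.6 Fy -0.5 clk 11.15 [-0.3 -0.4  0. ]
w[-10.0..-6.0] -[-5.5..18.0] w[18.5..24.5] -[25.0..25.0] G[25.5..29.5] -[30.0..30.5] o[31.0..32.0] R[32.5..40.5] -[41.0..69.5] o[70.0..96.5] -[97.0..102.0] o[102.5..109.5]
TCP clamp x 2.0 y -78.8 z 161.2 Fy -1.0 clk 11.50 [-1.3 -0.8  1. ]
TCP clamp x 2.0 y -77.0 z 161.3 Fy -4.8 clk 11.80 [-1.9 -4.5  2.2]
TCP clamp x 2.0 y -75.1 z 161.3 Fy -3.9 clk 12.10 [-1.3 -3.7  1. ]
w[-10.0..-4.5] -[-4.0..20.0] w[20.5..26.0] -[26.5..26.5] G[27.0..31.5] -[32.0..32.5] o[33.0..34.0] R[34.5..42.0] -[42.5..69.5] o[70.0..96.5] -[97.0..102.0] o[102.5..109.5]
```

To row units: 0.004 m is 0.02, 0.002 m is 0.01.

```bash
python3 -m creep '0.02,0,0,0,0
0.02,0,0,0,0
0.02,0,0,0,0
0.01,0,0,0,0
0,0,0,0,0
0,0,0,0,0' >/dev/null; python3 -c "from h import *;stat();gauge()"
python3 -m creep '-0.025,0,0,0,0
-0.025,0,0,0,0
-0.025,0,0,0,0
-0.025,0,0,0,0
0,0,0,0,0
0,0,0,0,0
0,0,0,0,0' >/dev/null; python3 -c "from h import *;stat();gauge()"
```

```text
TCP clamp x 2.1 y -61.4 z 161.3 Fy -7.2 clk 12.75 [-2.2 -7.   1.3]
.[-10.0..-7.0] -[-6.5..-4.5] w[-4.0..9.5] -[10.0..34.0] w[34.5..40.0] -[40.5..40.5] G[41.0..45.5] -[46.0..46.5] o[47.0..48.0] R[48.5..56.0] -[56.5..69.5] o[70.0..96.5] -[97.0..102.0] o[102.5..109.5]
TCP clamp x 2.0 y -80.0 z 161.1 Fy -0.6 clk 13.50 [-0.  -0.6  0.4]
w[-10.0..9.5] -[10.0..34.0] w[34.5..40.0] -[40.5..40.5] G[41.0..45.5] -[46.0..46.5] o[47.0..48.0] R[48.5..56.0] -[56.5..69.5] o[70.0..96.5] -[97.0..102.0] o[102.5..109.5]
```

To row units: 0.005 m is 0.025, 0.004 m is 0.02.

```bash
python3 -m creep '0.025,0,0,0,0
0.025,0,0,0,0
0.02,0,0,0,0
0.02,0,0,0,0
0.005,0,0,0,0
0,0,0,0,0
0,0,0,0,0' >/dev/null; python3 -c "from h import *;stat();gauge()"
python3 -m creep '-0.025,0,0,0,0
-0.025,0,0,0,0
-0.025,0,0,0,0
-0.02,0,0,0,0
0,0,0,0,0
0,0,0,0,0
0,0,0,0,0' >/dev/null; python3 -c "from h import *;stat();gauge()"
```

```text
TCP clamp x 2.1 y -62.6 z 161.3 Fy -7.5 clk 14.25 [-1.4 -7.4 -0.1]
.[-10.0..-7.5] -[-7.0..-4.0] w[-3.5..20.0] -[20.5..44.5] w[45.0..50.5] -[51.0..51.0] G[51.5..55.5] -[56.0..56.5] o[57.0..58.0] R[58.5..66.5] -[67.0..74.0] o[74.5..101.5] -[102.0..106.0] o[106.5..109.5]
TCP clamp x 2.0 y -80.0 z 161.2 Fy 1.2 clk 15.00 [ 1.1  1.  -0.1]
w[-10.0..20.0] -[20.5..44.5] w[45.0..50.5] -[51.0..51.0] G[51.5..56.0] -[56.5..56.5] o[57.0..58.0] R[58.5..66.5] -[67.0..74.0] o[74.5..101.5] -[102.0..106.5] o[107.0..109.5]
```

To row units: 0.005 m is 0.025, 0.004 m is 0.02.

```bash
python3 -m creep '0.025,0,0,0,0
0.02,0,0,0,0
0.02,0,0,0,0
0.015,0,0,0,0
0.01,0,0,0,0
0,0,0,0,0
0,0,0,0,0' >/dev/null; python3 -c "from h import *;stat();gauge()"
python3 -m creep '-0.025,0,0,0,0
-0.025,0,0,0,0
-0.025,0,0,0,0
-0.015,0,0,0,0
0,0,0,0,0
0,0,0,0,0
0,0,0,0,0' >/dev/null; python3 -c "from h import *;stat();gauge()"
```

```text
TCP clamp x 2.1 y -63.7 z 161.3 Fy -7.0 clk 15.75 [-1.3 -6.9  0.8]
.[-10.0..-10.0] -[-9.5..-6.5] w[-6.0..31.0] -[31.5..32.5] .[33.0..33.5] -[34.0..55.5] w[56.0..61.5] -[62.0..62.0] G[62.5..66.5] -[67.0..67.5] o[68.0..69.0] R[69.5..77.5] -[78.0..85.0] o[85.5..109.5]
TCP clamp x 2.1 y -80.1 z 161.1 Fy 0.3 clk 16.50 [-0.5  0.4 -0. ]
w[-10.0..31.0] -[31.5..32.5] .[33.0..33.0] -[33.5..55.5] w[56.0..61.5] -[62.0..62.0] G[62.5..66.5] -[67.0..67.5] o[68.0..69.0] R[69.5..77.5] -[78.0..85.0] o[85.5..109.5]
```

To row units: 0.004 m is 0.02, 0.003 m is 0.015.

```bash
python3 -m creep '0.02,0,0,0,0
0.015,0,0,0,0
0.015,0,0,0,0
0.01,0,0,0,0
0,0,0,0,0
0,0,0,0,0' >/dev/null; python3 -c "from h import *;stat();gauge()"
python3 -m creep '0.01,0,0,0,0
0,0,0,0,0
0,0,0,0,0' >/dev/null; python3 -c "from h import *;stat();gauge()"
```

```text
TCP clamp x 2.0 y -70.3 z 161.3 Fy -9.0 clk 17.15 [-1.6 -8.9  0.3]
w[-10.0..36.0] -[36.5..37.5] .[38.0..38.5] -[39.0..61.5] G[62.0..67.5] -[68.0..68.5] o[69.0..70.5] R[71.0..78.5] -[79.0..85.5] o[86.0..109.5]
TCP clamp x 2.0 y -68.8 z 161.4 Fy -10.8 clk 17.50 [ -1.6 -10.7   1. ]
w[-10.0..37.0] -[37.5..61.5] G[62.0..67.5] -[68.0..68.5] o[69.0..70.5] R[71.0..78.5] -[79.0..85.5] o[86.0..109.5]
```

To row units: 0.002 m is 0.01.

```bash
python3 -m creep '0.01,0,0,0,0
0,0,0,0,0
0,0,0,0,0' >/dev/null; python3 -c "from h import *;stat();gauge()"
python3 -m creep '0.005,0,0,0,0
0,0,0,0,0
0,0,0,0,0' >/dev/null
python3 - <<'E'
from h import *
stat();p=gauge();cv2.imwrite("pics/t5.png",cv2.resize(p["image"][240:300,260:350],None,fx=8,fy=8,interpolation=cv2.INTER_CUBIC))
E
```

```text
TCP clamp x 2.0 y -67.2 z 161.4 Fy -11.3 clk 17.85 [ -3.4 -10.9   0.6]
-[-10.0..-9.0] w[-8.5..38.5] -[39.0..40.0] .[40.5..41.0] -[41.5..63.0] G[63.5..67.5] -[68.0..68.5] o[69.0..70.5] R[71.0..78.5] -[79.0..85.5] o[86.0..109.5]
TCP clamp x 2.0 y -66.5 z 161.4 Fy -13.7 clk 18.20 [ -2.5 -13.5   0.9]
-[-10.0..-9.0] w[-8.5..39.0] -[39.5..40.5] .[41.0..41.0] -[41.5..64.0] G[64.5..67.5] -[68.0..68.5] o[69.0..70.5] R[71.0..78.5] -[79.0..85.5] o[86.0..109.5]
```

View pics/t5.png

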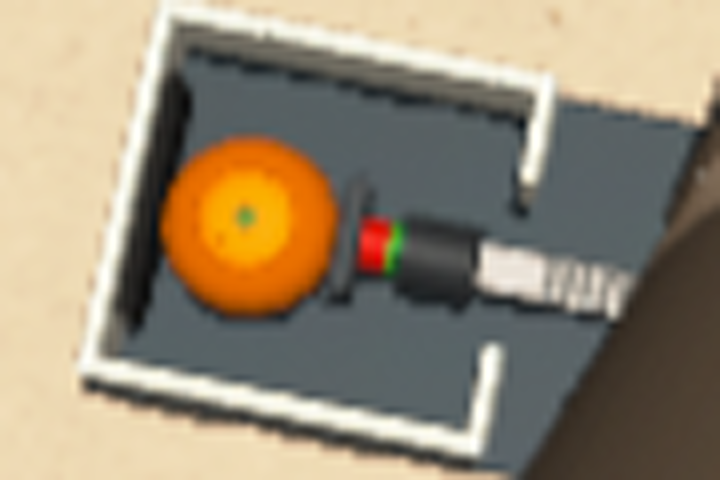

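The fruit is against the far wall. The white band is gone and a green sliver remains before the red at crop (395,248), so the gauge reads about 7.5 mm. I check that it holds steady.

```bash
python3 -m creep '0,0,0,0,0
0,0,0,0,0
0,0,0,0,0
0,0,0,0,0
0,0,0,0,0
0,0,0,0,0
0,0,0,0,0
0,0,0,0,0' >/dev/null
python3 - <<'E'
from h import *
stat();gauge(); print(workorder.sign_off())
E
```

```text
TCP clamp x 2.0 y -66.5 z 161.4 Fy -13.8 clk 19.05 [ -2.4 -13.5  -0.3]
-[-10.0..-9.0] w[-8.5..39.0] -[39.5..40.5] .[41.0..41.0] -[41.5..64.0] G[64.5..67.5] -[68.0..68.5] o[69.0..70.5] R[71.0..78.5] -[79.0..85.5] o[86.0..109.5]
the job is handed in; nothing more can be done
None
```

The clementine stands in the well, pressed against the far wall. The gauge edge is in the green band (about 7.5 mm by my reading), the trigger is still held squeezed and steady, and the job was handed in at about 19 s; sign-off returned no verdict.

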